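# Test the repaired lamp base

## Task

Test the lamp base on the repair bench using only the fingertips: first press the white-striped end of the black rocker on the grey outlet fully down to switch it on, then push the white switch on the brass lamp base fully in, then press the green button on the blue tester fully down and finish while still holding it down. Do not press the tester's red or yellow button, and do not lift, push away or tip the lamp base or anything else on the bench.

Things in the scene. Friction and masses are not known exactly. Their poses are not given: they have to be found in the camera images.
- rocker (a joint): rocker of the grey bench outlet (fixed box 130 x 80 x 50 mm high). Angle in rad: 0 = off, with the striped end standing up; 0.4 = fully over to on, striped end down against its stop. It counts as on above 0.3. It stays where it is left; about 2.5 N on the striped end moves it
- rocker_on_end (a point): point on the top face of the black rocker's on end, in the middle of its white stripe, 22 mm from the pivot. The paddle is 60 mm long, 34 mm wide, 10 mm thick. The point turns with the rocker: from about 71 mm above the table when off it goes down about 9 mm when on. The rocker's off end lies along this point's -x axis and its width along y
- lamp_base: loose round brass lamp base, 170 mm diameter, 26 mm high, about 0.9 kg, origin at the centre of its underside, z up. A white porcelain socket 36 mm wide stands on its centre, top at 72 mm; the push switch sits on the base 55 mm from the centre, along the base's -x axis
- lamp_switch (a joint): travel of the push switch on the lamp base in m: 0 = out, 0.006 = fully in; it counts as in above 0.0045. It latches: it stays where it is pushed. About 2.5 N moves it straight down
- lamp_switch_top (a point): centre of the top of the push switch: a white round plunger, 24 mm diameter, in a low black collar, top 41 mm above the table when out, pressed downward. It moves with the plunger
- tester: fixed blue tester box, 130 (x) x 210 (y) x 55 mm high, origin at the centre of its underside. Three round push buttons stand in a row along its y axis, 60 mm apart, 22 mm from the middle towards its -x side; their order differs from run to run
- green (a joint): travel of the green button in m: 0 = up, 0.006 = fully down. Spring button, comes back when released; it starts to move at about 1.5 N and is fully down at 5 N; it counts as down above 0.0045
- green_top (a point): centre of the top of the green button on the tester (the test button, to be held down at the end): 28 mm diameter in a black housing 44 mm wide, top 77 mm above the table when up, pressed downward. It moves with the button
- yellow (a joint): travel of the yellow button in m: 0 = up, 0.006 = fully down. Spring button, comes back when released; it starts to move at about 1.5 N and is fully down at 5 N
- yellow_top (a point): centre of the top of the yellow button on the tester (not to be pressed): 28 mm diameter in a black housing 44 mm wide, top 77 mm above the table when up, pressed downward. It moves with the button
- red (a joint): travel of the red button in m: 0 = up, 0.006 = fully down. Spring button, comes back when released; it starts to move at about 1.5 N and is fully down at 5 N
- red_top (a point): centre of the top of the red button on the tester (not to be pressed): 28 mm diameter in a black housing 44 mm wide, top 77 mm above the table when up, pressed downward. It moves with the button
- porcelain_socket: loose bystander, leave alone: small white porcelain lamp socket with a brass collar, 36 mm wide, 48 mm high
- finial: loose bystander, leave alone: small turned brass finial, 28 mm wide, 42 mm high
- socket_cluster: loose bystander, leave alone: dark metal double lamp socket, two short tubes joined by a bowed pipe, about 85 x 32 mm, 57 mm high; origin under the bigger tube
- flux_jar: loose bystander, leave alone: amber glass jar with a black lid, 44 mm wide, 55 mm high
- pliers: loose bystander, leave alone: pliers with red handles, lying, 170 mm long, 14 mm high
- screwdriver: loose bystander, leave alone: screwdriver with an orange handle, lying
- gas_can: loose bystander, leave alone: blue gas bottle with a red label and brass valve, 70 mm wide, 124 mm high, standing
- mug: loose bystander, leave alone: blue ceramic mug, 76 mm wide, 85 mm high
Things that resemble listed ones, but are neither listed nor needed, are in the scene too. What is meant by the lamp_base is not pink, and is the larger of those in its own colour.

How it is judged (in metres and radians):
On the way, in this order (a step that is already met when the one before it is completed fails the run):
1. the rocker is switched on (value of joint rocker above 0.3 rad), for 0.2 s.
2. the lamp base's switch is pushed in (value of joint lamp_switch above 0.0045 m), for 0.2 s.
3. the fingers press the green button down (value of joint green above 0.0045 m and contact force between the fingers and green above 1 N), for 0.3 s.
At the end, for the whole second after the job is handed in: rocker on (above 0.3 rad), lamp switch in (above 4.5 mm), green button held down by the fingers (above 4.5 mm, with more than 1 N), red and yellow buttons up (below 2 mm), the lamp base standing flat and still on the table (all of step 3 and value of joint rocker above 0.3 rad and value of joint lamp_switch above 0.0045 m and value of joint each of red, yellow below 0.002 m and height (world z) of lamp_base below 0.01 m and angle between lamp_base's own z axis and vertical below 0.1 rad and linear speed of lamp_base below 0.02 m/s); the arm keeps its last pose, push and grip.
It fails at once if the lamp switch is pushed in while the outlet is off (value of joint lamp_switch above 0.003 m and value of joint rocker below 0.25 rad).
It fails at once if the green button is pressed before the outlet and the lamp switch are on (value of joint green above 0.003 m and (value of joint lamp_switch below 0.004 m or value of joint rocker below 0.25 rad)).
It fails at once if the red or yellow button is pressed (value of joint any of red, yellow above 0.003 m).
It fails at once if the lamp base is lifted, tipped or pushed away (more than 10 mm up, 0.15 rad, 30 mm) (height (world z) of lamp_base above 0.01 m or angle between lamp_base's own z axis and vertical above 0.15 rad or distance of lamp_base from where it was at the start of the episode above 0.03 m).
It fails at once if a bystander is moved more than 30 mm or tipped (distance of any of porcelain_socket, finial, socket_cluster, flux_jar, pliers, screwdriver, gas_can, mug from where it was at the start of the episode above 0.03 m or angle between any of porcelain_socket, finial, socket_cluster, flux_jar, pliers, screwdriver, gas_can, mug's own z axis and vertical above 0.5 rad).
It also fails if it takes over 48 s, if anything falls off the work surface, if the arm or the gripper's body presses on something with over 40 N, if the wrist force passes 120 N, or if a joint passes its speed limit or range.

## Robot

A 6-joint arm with a two-finger parallel gripper is mounted at the origin on the work surface. World frame = base frame: x ahead of the robot, y to its left, z up, the work surface at z = 0. Lengths are in m, angles in degrees, forces in N, time in s.
With the tool pointing down it reaches from about 0.4 to 0.825 m from the base axis. Payload 7 kg.
Tool frame: the origin (TCP) lies midway between the tips of the shut fingers; the grasp point (between the pads) lies 19 mm behind it; z points along the fingers, y is the direction in which the jaws open and shut (so a half turn about z gives the same grasp; the last joint's range is limited). The gripper opens to 88 mm and grips with 3 to 60 N. Pads are 19 mm wide; open, the fingers measure 130 mm over their backs; the gripper's body (78 mm by 193 mm) begins 47 mm behind the grasp point.
Start: joints at [-47.951, 20.546, 0.682, 0, -70.136, -16.507], TCP at [0.291, -0.609, 0.227] pointing down, gripper open.
Joint ranges: [-176.03, 176.03], [-82.01, 121.73], [-58.28, 71.71], [-173.87, 95.51], [-174.79, -0.11], [-173.66, 173.66]. Speed limits (degrees/s): [136.94, 136.94, 172.46, 180, 180, 180].

## Interface

Orientations are given as a 3x3 rotation matrix whose columns are the frame's x, y, z axes.
In Python, from rig import robot gives the robot as it stands. Calls block until the motion is done:
- robot.goto(position, orientation): joint-space move of the TCP to a pose.
- robot.servo_line(position, ori=None, speed=0.15): straight line of the TCP; ori=None keeps the orientation; speed is the mean speed in m/s.
- robot.movej(angles): joint-space move.
- robot.move_gripper(opening): opening from 0.0 (shut) to 1.0 (fully open); the grip force is fixed at half the most; returns when the fingers have stopped.
- robot.dwell(seconds).
- robot.ik(position, orientation): joint angles nearest the present ones, or None.
- robot.grab_frame(name): name is "side" or "top"; returns (picture, depth): 480x640x3 uint8, red, green, blue; 480x640 float32, m along the optical axis (not along the pixel's ray), 0 where there is no reading.
- robot.camera_info(name): a dict with "vfov" (degrees; the focal length in pixels is half the picture's height over the tangent of half this angle, whatever the lens; pixels are square), "cx", "cy" (the principal point, pixels), "k1" (the pictures are not rectified: a ray, as slopes to the right and down, at radius r is drawn at 1 + k1 r^2 times it, then the intrinsics apply), "view" (4x4, takes a point from world to camera coordinates). Camera axes: x right, y down, z forward; pixel columns grow to the right and rows downward; lengths in m; the calibration is good to about 2 mm. A picture is of the moment at which its call begins. camera_info takes no time and is no camera call.
A pose or a line that the arm cannot do raises robot.Unreachable and nothing moves.
- robot.job_done(): hands the job in, once; it reports no verdict.
Readings, each from a call of its own:
- robot.read_t(): time.
- robot.read_qpos(): joint angles.
- robot.read_qvel(): joint speeds.
- robot.read_effort(): joint torques, N m.
- robot.read_position(): TCP position.
- robot.read_tcp_rot(): TCP orientation.
- robot.read_force(): force on the tool from outside, world axes, zero at the start.
- robot.read_ft_torque(): the same for the moment, N m.
- robot.read_grip_width(): opening from 0.0 (shut) to 1.0 (fully open).
Only numpy, scipy, OpenCV 4.12 (cv2) and the standard library are available. Lean on these libraries where they do the work, as an engineer would, in place of code of your own. Each camera call takes 0.05 s, during which the arm holds its last target.

## Working session

There is one attempt and no reset: what is moved stays moved. The work goes in short steps, each a Python script; the robot and the scene stay as the last script left them, time stands still between calls to the robot, and variables do not carry over. Pictures are saved under pics/ and viewed, and the job is handed in when it is done.

```bash
mkdir -p pics; ls; python3 - <<'E'
from rig import robot
import cv2,numpy as np
for n in("top","side"):
    im,d=robot.grab_frame(n); cv2.imwrite(f"pics/{n}0.png",im[:,:,::-1]); np.savez(f"{n}0.npz",im=im,d=d)
    print(n,robot.camera_info(n))
print(robot.read_t(),robot.read_position(),robot.read_tcp_rot(),robot.read_force())
E
```

```text
pics
top {'vfov': 55.664816888168005, 'cx': 315.92980734247084, 'cy': 241.3742771721883, 'k1': -0.0565792000043056, 'view': array([[ 0.02323007, -0.99941141,  0.0252427 , -0.02070004],
       [-0.99332824, -0.02592685, -0.1123691 ,  0.53343411],
       [ 0.11295742, -0.02246395, -0.99334586,  1.17449958],
       [ 0.        ,  0.        ,  0.        ,  1.        ]])}
side {'vfov': 56.95753770643593, 'cx': 318.3799578850343, 'cy': 235.6369640786802, 'k1': 0.0181476279905832, 'view': array([[ 0.98223892, -0.18760724, -0.00319839, -0.52957607],
       [-0.11740589, -0.6012166 , -0.7904141 ,  0.15002294],
       [ 0.14636449,  0.776751  , -0.61256454,  1.0322756 ],
       [ 0.        ,  0.        ,  0.        ,  1.        ]])}
0.1 [ 0.29085671 -0.60868196  0.22574786] [[-9.02312049e-01 -4.31082905e-01 -7.04104933e-04]
 [-4.31083465e-01  9.02311245e-01  1.21008467e-03]
 [ 1.13674986e-04  1.39540197e-03 -9.99999020e-01]] [ 0.64497784 -0.14863015 -0.38704186]
```

View pics/top0.png

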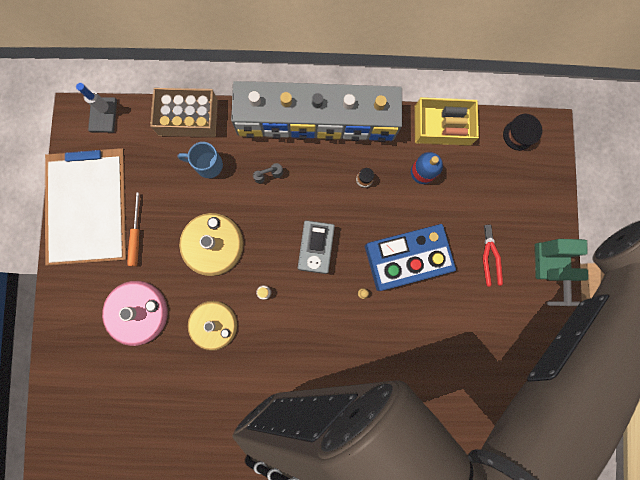

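View pics/side0.png

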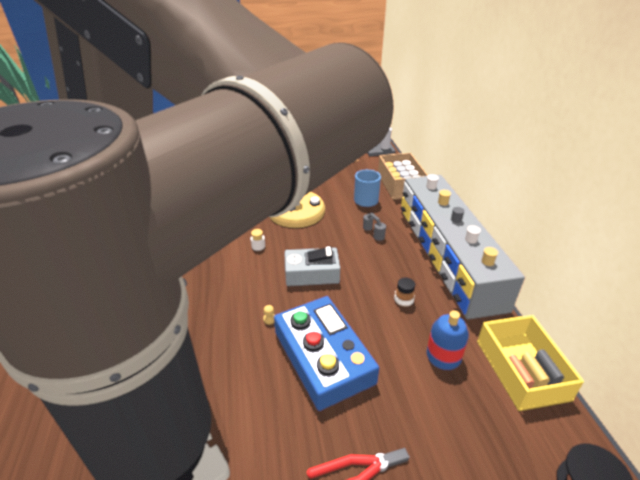

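The top picture shows three lamp bases: a large brass one at (210,244), a small brass one at (213,326) and a pink one at (135,313). The target is (210,244), because it isn't pink and is about 63 px wide against about 48 px for the other brass one. The outlet is at (317,246) and the tester at (411,258), with green at (393,271), red at (416,265) and yellow at (438,259). I'll confirm these in an enlarged crop.

```bash
cat > h.py <<'E'
import numpy as np,cv2
def cam(robot,n):
    c=robot.camera_info(n); f=240/np.tan(np.radians(c["vfov"]/2)); return f,c["cx"],c["cy"],c["k1"],np.array(c["view"])
def ray(C,u,v):
    f,cx,cy,k,V=C; d=np.array([(u-cx)/f,(v-cy)/f]); s=d.copy()
    for _ in range(20): s=d/(1+k*(s@s))
    R=V[:3,:3]; return -R.T@V[:3,3], R.T@np.array([s[0],s[1],1])
def onz(C,u,v,z):
    o,d=ray(C,u,v); return o+d*(z-o[2])/d[2]
def proj(C,p):
    f,cx,cy,k,V=C; q=V[:3,:3]@p+V[:3,3]; s=q[:2]/q[2]; s=s*(1+k*(s@s)); return s*f+[cx,cy]
E
python3 - <<'E'
import cv2,numpy as np
im=np.load("top0.npz")["im"][:,:,::-1]
a=cv2.resize(im[200:300,165:250],None,fx=4,fy=4,interpolation=cv2.INTER_CUBIC)
b=cv2.resize(im[200:300,285:355],None,fx=4,fy=4,interpolation=cv2.INTER_CUBIC)
cv2.imwrite("pics/crop1.png",np.hstack([a,b]))
s=np.load("side0.npz")["im"][:,:,::-1]
cv2.imwrite("pics/crop2.png",cv2.resize(s[170:410,240:400],None,fx=2.5,fy=2.5,interpolation=cv2.INTER_CUBIC))
E
```

```text
(no output)
```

View pics/crop1.png

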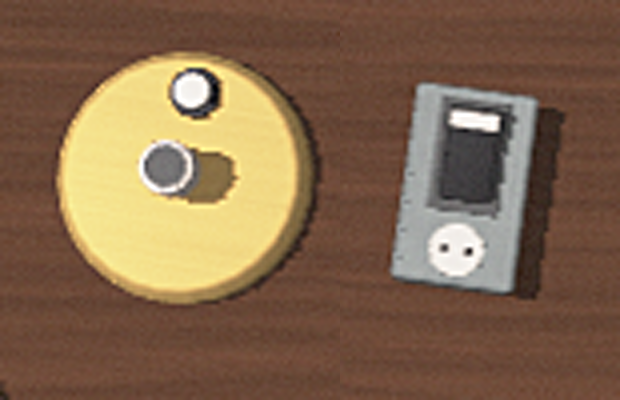

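View pics/crop2.png

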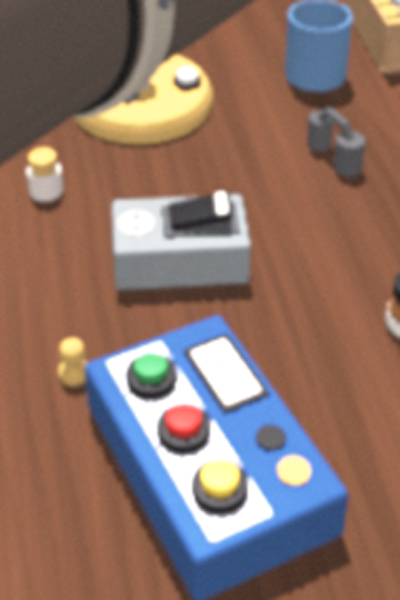

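The crops confirm the targets. The big brass base has its white plunger at about (213.5,223), the rocker's white stripe is at about (319,230) on the far (+x) end, and the tester's button nearest the outlet is green. Next I'll measure the centroids.

```bash
python3 - <<'E'
from rig import robot
from h import *
T=cam(robot,"top");S=cam(robot,"side")
im=np.load("top0.npz")["im"]; si=np.load("side0.npz")["im"]
def cen(im,box,f,tag):
    u0,v0,u1,v1=box; h=cv2.cvtColor(im,cv2.COLOR_RGB2HSV)[v0:v1,u0:u1].astype(int)
    m=f(h).astype(np.uint8); n,l,st,c=cv2.connectedComponentsWithStats(m); k=1+np.argmax(st[1:,4])
    print(tag,c[k]+[u0,v0],st[k,2:5]); return c[k]+[u0,v0]
white=lambda h:(h[...,1]<50)&(h[...,2]>170)
hue=lambda a,b:(lambda h:(h[...,0]>=a)&(h[...,0]<=b)&(h[...,1]>110)&(h[...,2]>60))
def tri(p,q):
    o1,d1=ray(T,*p);o2,d2=ray(S,*q); A=np.stack([d1,-d2],1); t=np.linalg.lstsq(A,o2-o1,rcond=None)[0]
    a=o1+d1*t[0];b=o2+d2*t[1]; return (a+b)/2,np.linalg.norm(a-b)
def show(tag,p,q,z):
    print(tag,"top@z",onz(T,*p,z).round(4),"side@z",onz(S,*q,z).round(4),"tri",tri(p,q)[0].round(4),tri(p,q)[1].round(4))
p=cen(im,(309,224,330,238),white,"stripe");q=cen(si,(322,240,336,262),white,"stripeS");show("stripe",p,q,.071)
p=cen(im,(204,214,224,232),white,"sw");q=cen(si,(306,194,324,206),white,"swS");show("sw",p,q,.041)
p=cen(im,(380,258,402,284),hue(45,85),"g");q=cen(si,(285,305,315,330),hue(45,85),"gS");show("green",p,q,.075)
p=cen(im,(428,248,448,270),hue(20,35),"y");q=cen(si,(315,350,342,375),hue(20,35),"yS");show("yellow",p,q,.075)
# lamp base centre
h=cv2.cvtColor(im,cv2.COLOR_RGB2HSV)
m=((h[...,0]>15)&(h[...,0]<32)&(h[...,1]>100)).astype(np.uint8)[205:285,170:250]
c=max(cv2.findContours(m,0,1)[0],key=cv2.contourArea)
print(cv2.minEnclosingCircle(c)); (x,y),r=cv2.minEnclosingCircle(c); print(onz(T,x+170,y+205,.02))
# outlet axis: black rocker
for box,t in (((296,218,340,276),"outlet"),):
    g=h[218:276,296:340].astype(int); 
    mm=((g[...,1]<60)&(g[...,2]>80)).astype(np.uint8); c=max(cv2.findContours(mm,0,1)[0],key=cv2.contourArea); print(cv2.minAreaRect(c), "off 296,218")
print(onz(T,317,247,.05))
E
```

```text
stripe [318.32608696 229.80434783] [13  5 46]
stripeS [330.32967033 251.16483516] [11 16 91]
stripe top@z [ 0.5592 -0.0121  0.071 ] side@z [ 0.5654 -0.0161  0.071 ] tri [ 0.5629 -0.0125  0.0678] 0.0065
sw [212.22580645 222.17741935] [ 9  9 62]
swS [314.32692308 199.09615385] [ 9  7 52]
sw top@z [0.5763 0.2668 0.041 ] side@z [0.577  0.2607 0.041 ] tri [0.5776 0.2678 0.0363] 0.0013
g [393.09473684 270.12631579] [11 11 95]
gS [300.1011236  317.53932584] [13 11 89]
green top@z [ 0.4601 -0.2049  0.075 ] side@z [ 0.4614 -0.2126  0.075 ] tri [ 0.4613 -0.2064  0.0679] 0.0017
y [437.4245283  258.14150943] [ 12  11 106]
yS [327.91549296 364.66197183] [16 11 71]
yellow top@z [ 0.4935 -0.3196  0.075 ] side@z [ 0.4933 -0.3329  0.075 ] tri [ 0.495  -0.3236  0.0619] 0.0008
((41.32697677612305, 39.90735626220703), 32.45754623413086)
[0.51821799 0.27060685 0.02      ]
((19.68000030517578, 28.740001678466797), (31.254119873046875, 50.20458221435547), 8.130102157592773) off 296,218
[ 0.51688307 -0.01022286  0.05      ]
```

```bash
cat >> h.py <<'E'
def R(ydir):
    y=np.array([*ydir,0.]);y/=np.linalg.norm(y);z=np.array([0,0,-1.]);return np.stack([np.cross(y,z),y,z],1)
E
python3 - <<'E'
from rig import robot
from h import *
T=cam(robot,"top");d=np.load("top0.npz")["d"]
for n,(u,v) in dict(stripe=(318,230),sw=(212,222),g=(393,270),y=(437,258),base=(235,250),box=(305,262)).items():
    o,r=ray(T,u,v); dd=np.median(d[v-1:v+2,u-1:u+2]); print(n,(o+r*dd).round(4))
a=np.radians(-8)
for n,p,y in(("r",(.562,-.0125,.2),(-np.sin(a),np.cos(a))),("s",(.577,.267,.2),(0,1)),("g",(.461,-.206,.2),(-.96,-.28)),("g2",(.461,-.206,.2),(.96,.28))):
    print(n,robot.ik(p,R(y)))
robot.goto((.562,-.0125,.2),R((-np.sin(a),np.cos(a)))); robot.move_gripper(0.)
robot.servo_line((.562,-.0125,.095),speed=.1)
print(robot.read_t(),robot.read_position(),robot.read_force(),robot.read_grip_width())
for n in("top","side"):
    im,_=robot.grab_frame(n); cv2.imwrite(f"pics/{n}1.png",im[:,:,::-1])
    if n=="side": cv2.imwrite("pics/side1c.png",cv2.resize(im[150:330,220:440,::-1],None,fx=3,fy=3,interpolation=cv2.INTER_CUBIC))
E
```

```text
stripe [ 0.5589 -0.0113  0.0698]
sw [0.5768 0.2676 0.0406]
g [ 0.4603 -0.2043  0.077 ]
y [ 0.4938 -0.3185  0.0751]
base [0.5057 0.2061 0.0259]
box [0.4771 0.02   0.049 ]
r [  18.67564128   11.08573345  -16.00633524    0.          -62.9079313
 -116.67564128]
s [  42.39008417   17.88673332   -6.75312887    0.          -65.36013781
 -132.39008417]
g [ -1.75314828   5.60274241 -22.65483342   0.         -61.74242417
  18.01335299]
g2 [  -1.75314828    5.60274241  -22.65483342    0.          -61.74242417
 -161.98664701]
5.0583 [ 0.56251953 -0.01238632  0.09566019] [-0.3211592  -0.78177113  0.31849247] 0.007898239398288834
```

View pics/side1c.png

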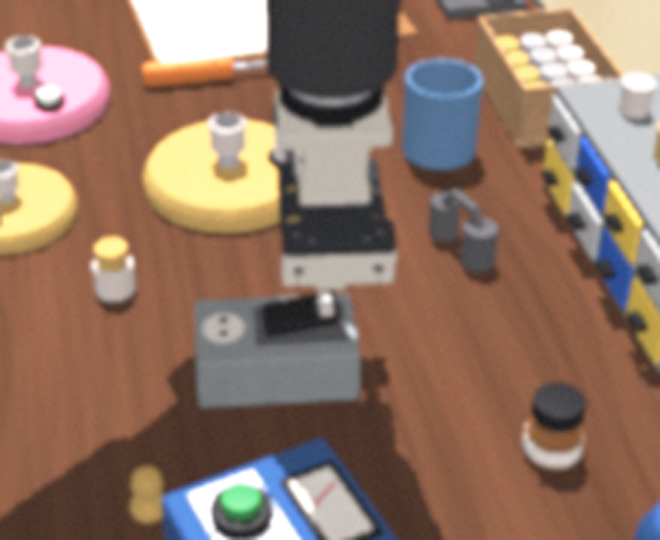

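View pics/top1.png

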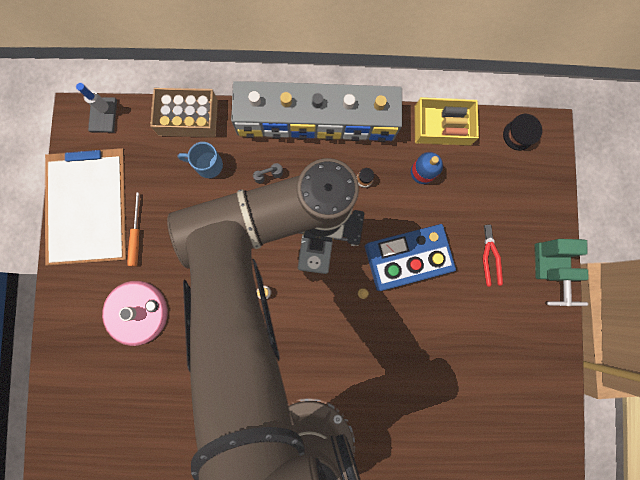

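```bash
python3 - <<'E'
from rig import robot
from h import *
S=cam(robot,"side")
p=robot.read_position();Rm=robot.read_tcp_rot()
for dz in(0,.019,.066):
    for dy in(-.03,0,.03): print(dz,dy,((proj(S,p+Rm@np.array([0,dy,-dz]))-[220,150])*3).round())
im,d=robot.grab_frame("side")
for u,v in((322,240),(330,240),(340,240),(331,233),(331,244),(331,215)):
    o,r=ray(S,u,v); print(u,v,(o+r*d[v,u]).round(3))
E
```

```text
0 -0.03 [329. 301.]
0 0 [327. 277.]
0 0.03 [324. 254.]
0.019 -0.03 [330. 282.]
0.019 0 [327. 258.]
0.019 0.03 [324. 235.]
0.066 -0.03 [330. 233.]
0.066 0 [328. 209.]
0.066 0.03 [325. 186.]
322 240 [ 0.529 -0.099  0.175]
330 240 [ 0.545 -0.101  0.174]
340 240 [ 0.566 -0.103  0.173]
331 233 [ 0.546 -0.107  0.197]
331 244 [ 0.548 -0.101  0.163]
331 215 [ 0.555 -0.063  0.21 ]
```

```bash
cat >> h.py <<'E'
def press(robot,x,y,z0,zmin,fmax,step=.0015):
    robot.servo_line((x,y,z0),speed=.08); f0=robot.read_force()[2]; z=z0; print("f0",round(f0,2))
    while z>zmin:
        z-=step; robot.servo_line((x,y,z),speed=.03)
        F=robot.read_force(); print(round(z,4),robot.read_position().round(4)[2],F.round(1),round(robot.read_t(),2))
        if F[2]-f0>fmax: break
    return z
E
python3 - <<'E'
from rig import robot
from h import *
press(robot,.562,-.0125,.077,.0585,14)
robot.dwell(.2); print(robot.read_force(),robot.read_position())
E
```

```text
f0 0.48
0.0755 0.0757 [-0.4 -0.2 -0.1] 5.83
0.074 0.074 [-0.1 -0.1 -1. ] 6.08
0.0725 0.0726 [ 1.  -0.8  0.2] 6.33
0.071 0.0711 [ 1.2 -0.   1.3] 6.58
0.0695 0.0695 [1.1 0.1 1.8] 6.83
0.068 0.0678 [0.8 0.1 2.5] 7.08
0.0665 0.0665 [2.1 0.1 1.9] 7.33
0.065 0.0651 [ 2.1 -0.6  2.1] 7.58
0.0635 0.0641 [1.8 0.1 7. ] 7.83
0.062 0.0638 [-2.5 -0.2 17.5] 8.08
[-2.92063403 -0.18506952 17.68610956] [ 0.56273686 -0.01251802  0.06377262]
```

Contact came at 72.5 mm and a hard stop at 63.8 mm, which matches the 9 mm travel. I'll lift, move over the lamp switch and check the rocker.

```bash
python3 - <<'E'
from rig import robot
from h import *
robot.servo_line((.562,-.0125,.13),speed=.15)
robot.goto((.577,.267,.13),R((0,1)))
print(robot.read_t(),robot.read_position())
im,d=robot.grab_frame("side"); cv2.imwrite("pics/side2.png",cv2.resize(im[150:330,220:440,::-1],None,fx=3,fy=3,interpolation=cv2.INTER_CUBIC))
im,d=robot.grab_frame("top"); cv2.imwrite("pics/top2.png",cv2.resize(im[130:350,100:360,::-1],None,fx=2.7,fy=2.7,interpolation=cv2.INTER_CUBIC))
E
```

```text
9.9667 [0.57680923 0.26585931 0.12957252]
```

View pics/side2.png

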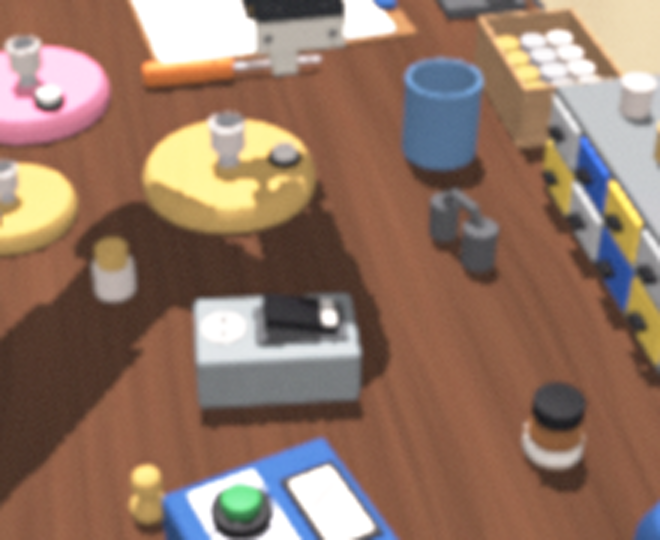

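View pics/top2.png

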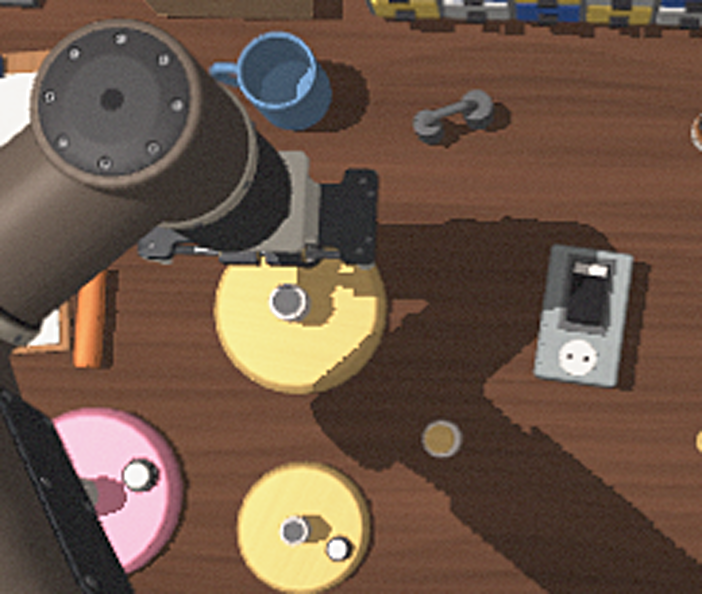

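In the side picture the rocker has flipped, with its striped end (330,315) now down. The plunger at (285,155) is lined up under the fingertip at (287,70), and nothing else has moved. Now I'll press the lamp switch.

```bash
python3 - <<'E'
from rig import robot
from h import *
press(robot,.577,.2665,.045,.0315,11)
robot.dwell(.2); print(robot.read_force(),robot.read_position())
robot.servo_line((.577,.2665,.13),speed=.15)
robot.goto((.461,-.2055,.13),R((-.96,-.28)))
robot.dwell(.2)
print(robot.read_t(),robot.read_position(),robot.read_force())
im,d=robot.grab_frame("side"); cv2.imwrite("pics/side3.png",cv2.resize(im[150:390,200:440,::-1],None,fx=2.5,fy=2.5,interpolation=cv2.INTER_CUBIC))
im,d=robot.grab_frame("top"); cv2.imwrite("pics/top3.png",im[:,:,::-1])
T=cam(robot,"top")
for n,(u,v) in dict(sw=(212,222)).items():
    o,r=ray(T,u,v); print(n,(o+r*np.median(d[v-1:v+2,u-1:u+2])).round(4))
E
```

```text
f0 -0.2
0.0435 0.0437 [-0.4  0.3 -0. ] 11.53
0.042 0.0419 [ 0.4  0.  -0.5] 11.78
0.0405 0.0405 [0.4 0.5 0.2] 12.03
0.039 0.0389 [ 0.2 -0.4  0.4] 12.28
0.0375 0.0374 [ 0.  -0.7  0.9] 12.53
0.036 0.0358 [-0.2 -0.1 -0.2] 12.78
0.0345 0.0353 [-3.1 -1.2  7.6] 13.03
0.033 0.0351 [-6.4 -1.9 18. ] 13.28
[-7.09149159 -1.93596023 17.9358251 ] [0.57708825 0.26652111 0.03516213]
16.725 [ 0.46122878 -0.20521316  0.12997316] [-0.22438031 -0.26520761  0.38938376]
sw [0.5775 0.2686 0.0357]
```

View pics/side3.png

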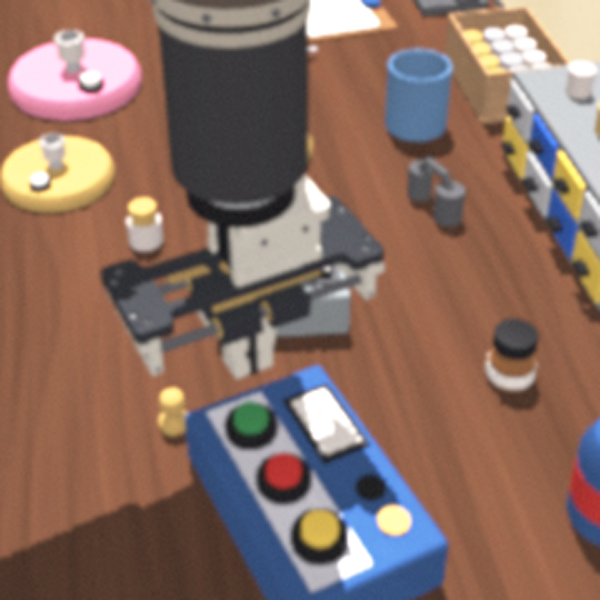

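View pics/top3.png

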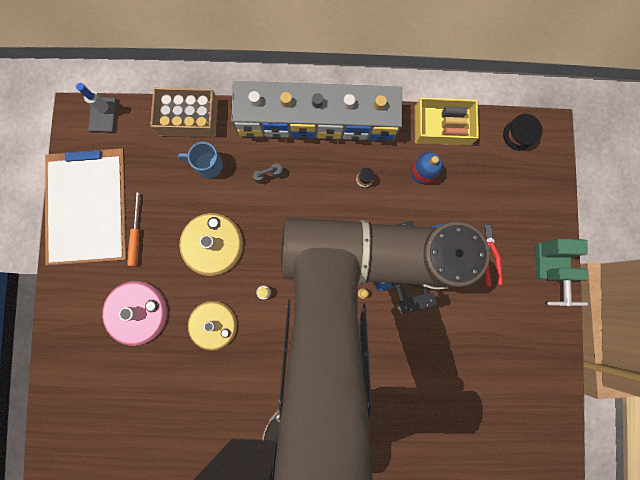

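```bash
python3 - <<'E'
from rig import robot
from h import *
T=cam(robot,"top")
def zmed(d):
    z=[]
    for v in range(220,225):
        for u in range(210,215):
            if d[v,u]>0: o,r=ray(T,u+1,v); z.append((o+r*d[v,u])[2])
    return np.median(z),np.percentile(z,[10,90])
d0=np.load("top0.npz")["d"]
print("before",zmed(d0))
for _ in range(3):
    im,d=robot.grab_frame("top"); print("after",zmed(d))
h=lambda im:cv2.cvtColor(im,cv2.COLOR_RGB2HSV)
im0=np.load("top0.npz")["im"]
def base(im):
    g=h(im); m=((g[...,0]>15)&(g[...,0]<32)&(g[...,1]>100)).astype(np.uint8)[205:285,170:250]
    return cv2.minEnclosingCircle(max(cv2.findContours(m,0,1)[0],key=cv2.contourArea))
print(base(im0),base(im))
E
```

```text
before (np.float64(0.04080809976494981), array([0.03805301, 0.04409273]))
after (np.float64(0.03449777730618275), array([0.03151331, 0.03590841]))
after (np.float64(0.03436095524328975), array([0.03180458, 0.03680349]))
after (np.float64(0.03588283792544), array([0.03261434, 0.03887633]))
((41.32697677612305, 39.90735626220703), 32.45754623413086) ((41.0771598815918, 39.092594146728516), 32.23202896118164)
```

The plunger dropped about 6 mm, and the base outline has shifted by less than 1 px. Now I'll press green and hold it.

```bash
python3 - <<'E'
from rig import robot
from h import *
press(robot,.461,-.2055,.081,.0665,11)
robot.dwell(.5); print(robot.read_t(),robot.read_force(),robot.read_position())
im,d=robot.grab_frame("side"); cv2.imwrite("pics/side4.png",cv2.resize(im[150:390,200:440,::-1],None,fx=2.5,fy=2.5,interpolation=cv2.INTER_CUBIC))
E
```

```text
f0 0.37
0.0795 0.0798 [-0.2 -0.3 -0.7] 17.98
0.078 0.078 [ 0.4 -0.4  0.1] 18.23
0.0765 0.0766 [-0.4 -0.4  2.2] 18.48
0.075 0.0751 [ 0.2 -0.   3. ] 18.73
0.0735 0.0736 [0.7 0.  3.9] 18.98
0.072 0.0721 [0.  0.2 4.4] 19.23
0.0705 0.0712 [-1.4  1.6 10.6] 19.48
0.069 0.0709 [-6.   5.3 24.8] 19.73
20.2333 [-5.79051702  3.59312589 24.14513738] [ 0.46131951 -0.20561777  0.07089213]
```

View pics/side4.png

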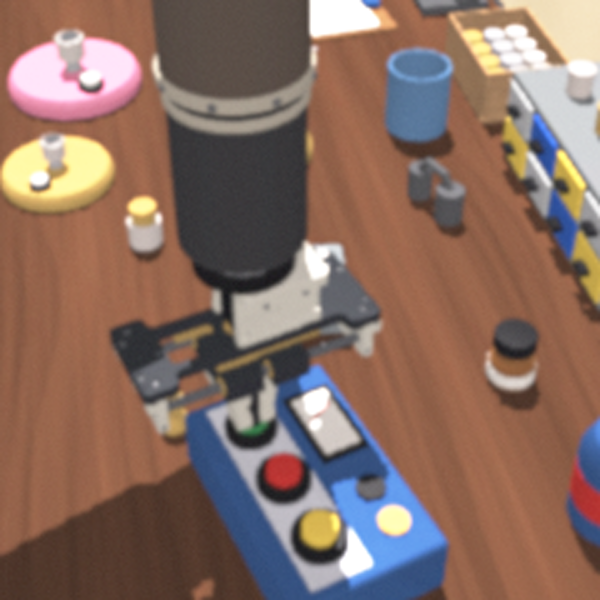

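Green is fully down at its stop under the fingertips with 24 N, and red and yellow are untouched. I'm handing it in.

```bash
python3 - <<'E'
from rig import robot
robot.job_done(); print(robot.read_t(),robot.read_force(),robot.read_position())
E
```

```text
the job is handed in; nothing more can be done
the job is handed in; nothing more can be done
```

I pressed all three controls in order with shut fingertips and handed the job in at about 20 s of the 48 s limit, with green still held down. No verdict is reported, and I could not take readings after handing in.

| Step | Last check |
|---|---|
| Rocker switched on | Contact at 72.5 mm, hard stop at 63.8 mm; the side picture showed the striped end down afterwards |
| Lamp switch pushed in | The large brass base at (210,244). Hard stop at 35.1 mm; depth images put the plunger about 6 mm lower, with one noisier reading at 5 mm. The base outline shifted by less than 1 px |
| Green button held | Tip at 70.9 mm, about 6 mm of travel, with a steady 24 N |

- **Bystanders:** red and yellow looked untouched in the last side picture. I saw no bystander move, though the arm hid a few of them in the last pictures.
- **Disagreement:** positions from the side camera were 6–13 mm off the top camera's for the stripe and buttons. I relied mainly on the top camera, which agreed with its own depth readings. All three contacts came within about 1.5 mm of the heights given in the task.

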